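# Wedge the ultrasonic cleaner up to its tilt mark to drain

### The arm

A 6-joint arm with a two-finger parallel gripper is mounted at the origin on the work surface. World frame = base frame: x ahead of the robot, y to its left, z up, the work surface at z = 0. Lengths are in m, angles in rad, forces in N, time in s.
With the tool pointing down it reaches from about 0.35 to 1 m from the base axis. Payload 7.1 kg.
Tool frame: the origin (TCP) lies between the finger pads; the fingertips stand 22 mm ahead of it and the grasp point (between the pads) lies 3 mm ahead of it; x points along the fingers, y is the direction in which the jaws open and shut, and the axes are right-handed (so a half turn about x gives the same grasp; the last joint's range is limited). The gripper opens to 85 mm and grips with 20 to 120 N. Pads are 22 mm wide; open, the fingers measure 114 mm over their backs; the gripper's body (76 mm by 85 mm) begins 54 mm behind the grasp point. The pads swing forward as they close: fully open they stand 13 mm farther back than shut.
Start: joints at [-1.331, 0.423, 1.63, -0, 1.089, -0.019], TCP at [0.16, -0.604, 0.253] pointing down, gripper open.
Joint ranges: [-3, 3], [-0.9, 2.11], [0.09, 2.58], [-1.31, 4.45], [0.11, 2.69], [-2.54, 2.54]. Speed limits (rad/s): [2.39, 2.39, 3.01, 3.14, 3.14, 3.14].

### API

Orientations are given as a rotation vector (axis times angle).
In Python, from rig import manip gives the robot as it stands. The module is installed in compiled form; this text tells all that it offers. Calls block until the motion is done:
- manip.move_to(position, orientation): joint-space move of the TCP to a pose.
- manip.servo_line(position, orientation=None, rate=0.15): straight line of the TCP; orientation=None keeps the orientation; rate is the mean speed in m/s.
- manip.set_joints(angles): joint-space move.
- manip.command_gripper(opening, f_grip=None): finger opening in m; f_grip is the grip in N (None keeps the last); returns when the fingers have stopped.
- manip.hold(seconds).
- manip.solve_ik(position, orientation): joint angles nearest the present ones, or None.
- manip.camera(name): name is "side" or "top" or "wrist"; returns a dict with "image" (480x640x3 uint8, red, green, blue), "fx", "fy", "cx", "cy" (pixels), "cam_to_world" (4x4, takes a point from camera to world coordinates); the wrist camera has in their place "mount" (4x4, takes a point from camera to tool coordinates, whose origin is the TCP and whose axes are the tool frame's). Camera axes: x right, y down, z forward; pixel columns grow to the right and rows downward; lengths in m; the calibration is good to about 2 mm. A picture is of the moment at which its call begins: read the wrist's pose just before it. There is no depth.
A pose or a line that the arm cannot do raises manip.IKError and nothing moves.
- manip.sign_off(): hands the job in, once; it reports no verdict.
Readings, each from a call of its own:
- manip.get_time(): time.
- manip.get_joint_positions(): joint angles.
- manip.get_joint_vel(): joint speeds.
- manip.get_tau(): joint torques, N m.
- manip.get_position(): TCP position.
- manip.get_ee_rot(): TCP orientation.
- manip.get_contact_force(): force on the tool from outside, world axes, zero at the start.
- manip.get_torque(): the same for the moment, N m.
- manip.get_width(): finger opening in m.
Only numpy, scipy, OpenCV 4.12 (cv2) and the standard library are available. Lean on these libraries where they do the work, as an engineer would, in place of code of your own. Each camera call takes 0.05 s, during which the arm holds its last target. There are 200 camera calls.

### The job

Tip the bench ultrasonic cleaner so that it drains and cannot rock: lay the orange wedge on the steel draining board and slide it, flat on the deck, thin end first and straight in under the middle of the end opposite the drain cock, until the casing's rim has come up to the red lip of the bracket and is just nipped under it, then let go and leave the wedge holding it. Go gently and by feel: do not bear down on the wedge, stop once the rim is snug under the lip rather than jamming it, do not push the cleaner with the hand, and leave the cup and bottles alone.

Things in the scene. Friction and masses are not known exactly. Their poses are not given: they have to be found in the camera images.
- board: Steel draining board, fixed. Origin on its underside; x across its 240 mm depth, y along its length. Flat deck from y = -200 to +260 mm, its top 18 mm above the origin and 12 to 22 mm above the bench (differs from day to day). At y = -198 mm a 10 mm high upstand parts the deck from the catch trough (y -200 to -290 mm).
- deck (a point): Point on the deck's top face, in the open part of the deck where the wedge is laid: at x = 0, y = +140 mm of the board.
- cleaner: Steel ultrasonic cleaner, loose, level on four 8 mm high rubber feet (at x +-54, y +-100 mm). Casing 140 (x) by 240 (y) mm, top of its rim 118 mm and of its lid handle 144 mm above the deck; 1.2 to 2 kg, drain end heavier. Origin on the deck under its centre; brass drain cock at the -y end, the +y end is the one to raise. Raised, it pivots on the two feet at the drain end.
- end_edge (a point): Middle of the bottom edge of the casing's +y end (y = +120 mm of the cleaner, 8 mm above the deck at the start): the wedge goes in below it, moving along -y of the cleaner. The ramp bears on this edge.
- wedge: Orange plastic wedge, loose on the bench, 0.13 kg, 170 mm long (y), 40 wide (x), friction about 0.3. Origin at the centre of its flat underside. Toe 4 mm thick at y = -85 mm; top rises 1 in 4 to 24 mm at y = -5 mm, then level to the heel at y = +85 mm. On the heel a finger grip 20 mm thick (x), 40 long (y = +38 to +78 mm), its top 59 mm above the underside.
- toe (a point): Middle of the wedge's toe, on the underside (y = -85 mm of the wedge).
- grip (a point): Centre of the wedge's finger grip, 45 mm above the underside, at y = +58 mm of the wedge; pinch it across the wedge's x.
- ink_cup: Small steel cup, 42 mm dia, 36 mm high, standing on the deck; origin under its centre. Leave it.
- soap_bottle: Green bottle, 56 mm dia, 150 mm high, on the bench beyond the board; origin under its centre. Leave it.
- ink_black: Small black ink bottle, 36 mm dia, 85 mm high, on the bench beyond the board; origin under its centre. Leave it.
- ink_red: Small red ink bottle, 36 mm dia, 85 mm high, on the bench beyond the board; origin under its centre. Leave it.
- drain_end (a point): Middle of the bottom edge of the cleaner's drain end (y = -120 mm of the cleaner), 3 to 8 mm from the upstand at the start. The feet are slippery: as the wedge bites, the cleaner may or may not slide back that far, until the upstand stops it; that does no harm.
- rim (a point): Point on the top of the casing's flat rim, below the red lip: x = +62, y = +74 mm of the cleaner, 118 mm above the deck at the start. It rises 0.81 mm for each mm that the bottom edge of the +y end rises.
- bracket: Tilt bracket fixed to the board at the cleaner's +x side: an aluminium upright with a red lip that reaches over the rim. It sets the height for draining. Origin at the upright's foot; the lip points along -x.
- lip (a point): Middle of the flat underside of the red lip (22 mm wide, 6 mm thick), the height mark: 6 to 11 mm above the rim at the start. It does not give: once the rim touches it, the push on the wedge climbs by 2 N or more for each mm of wedge travel, over the steady 4 to 13 N that sliding takes while the cleaner rises. 3 to 5 N more is snug; 8 N more is jammed.
Things that resemble listed ones, but are neither listed nor needed, are in the scene too. Several things look just like the wedge: the one meant starts farthest to the robot's left.

How it is judged:
By the outcome, as a careful person would: the job done as asked, in the order asked, and still so for the second after the job is handed in, with the robot touching nothing.
It also fails if it takes over 61 s, if anything falls off the work surface, if the arm or the gripper's body presses on something with over 40 N, if the wrist force passes 120 N, or if a joint passes its speed limit or range.

## Working session

There is one attempt and no reset: what is moved stays moved. The work goes in short steps, each a Python script; the robot and the scene stay as the last script left them, time stands still between calls to the robot, and variables do not carry over. Pictures are saved under pics/ and viewed, about 8 in all and at most 12, crops included, and the job is handed in when it is done.

```bash
mkdir -p pics; cat > h.py <<'E'
import numpy as np, cv2
from rig import manip
from scipy.spatial.transform import Rotation as R
def save(img,name): cv2.imwrite(f'pics/{name}.png',cv2.cvtColor(img,cv2.COLOR_RGB2BGR))
def ray(c,u,v,T=None):
    T=c['cam_to_world'] if T is None else T
    d=np.array([(u-c['cx'])/c['fx'],(v-c['cy'])/c['fy'],1.]); T=np.array(T)
    return T[:3,3],T[:3,:3]@d
def tri(*rs):
    A=0;b=0
    for o,d in rs:
        d=d/np.linalg.norm(d);P=np.eye(3)-np.outer(d,d);A=A+P;b=b+P@o
    p=np.linalg.solve(A,b)
    res=[np.linalg.norm((np.eye(3)-np.outer(d,d)/(d@d))@(p-o)) for o,d in rs]
    return p,res
def onz(o,d,z): return o+d*(z-o[2])/d[2]
def proj(c,p):
    T=np.linalg.inv(np.array(c['cam_to_world']));q=T[:3,:3]@p+T[:3,3]
    return c['fx']*q[0]/q[2]+c['cx'],c['fy']*q[1]/q[2]+c['cy']
E
python3 - <<'E'
from h import *
import pickle
for n in('side','top'):
    c=manip.camera(n);save(c['image'],n);pickle.dump(c,open(n+'.pkl','wb'))
    print(n,c['fx'],c['cx'],c['cy'],np.round(c['cam_to_world'],3).tolist())
print(manip.get_time(),manip.get_ee_rot(),manip.get_width(),np.round(manip.camera('wrist')['mount'],3).tolist())
E
```

```text
side 442.5224290532848 320.976272497017 240.28826338277855 [[-0.745, -0.412, 0.524, 0.033], [-0.666, 0.447, -0.596, 0.64], [0.012, -0.794, -0.608, 0.678], [0.0, 0.0, 0.0, 1.0]]
top 544.2966734556711 321.11164928923284 241.11672808848476 [[0.014, -0.99, 0.139, 0.363], [-1.0, -0.013, 0.007, 0.06], [-0.006, -0.14, -0.99, 1.128], [0.0, 0.0, 0.0, 1.0]]
0.1 [ 2.08389868  0.27257957 -2.08418326] 0.08494109809195169 [[-0.0, -0.317, 0.948, -0.121], [1.0, -0.0, 0.0, -0.001], [0.0, 0.948, 0.317, -0.081], [0.0, 0.0, 0.0, 1.0]]
```

View pics/side.png

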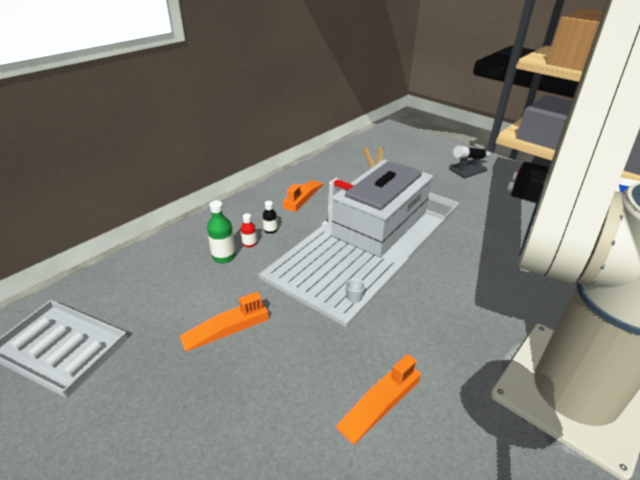

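View pics/top.png

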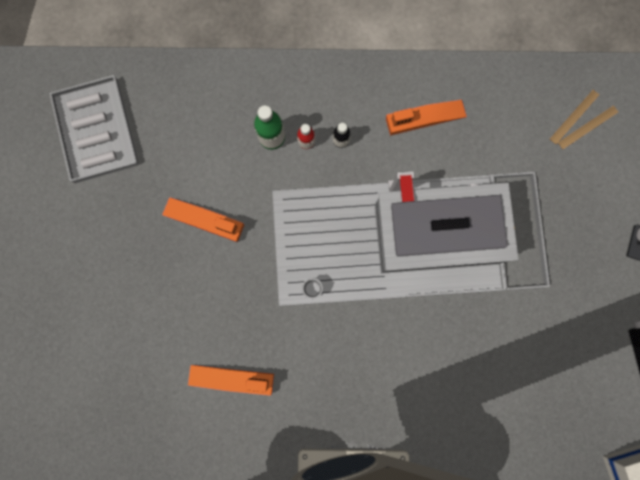

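The top view shows three orange wedges, at (203,219), (231,380) and (426,116). World +y is image left, so the one I want is (203,219), which is (225,322) in the side view. Its toe points away from the cleaner, so it needs turning by about 180°. The fixed board is around (410,238), with the lip at (406,187) and the cup at (313,288).

```bash
python3 - <<'E'
from h import *
import pickle
t=pickle.load(open('top.pkl','rb'))['image'];s=pickle.load(open('side.pkl','rb'))['image']
def crop(im,u,v,w,h,k,n):
    a=cv2.resize(im[v:v+h,u:u+w],None,fx=k,fy=k,interpolation=cv2.INTER_CUBIC)
    for x in range(-u%10,w,10): 
        cv2.line(a,(x*k,0),(x*k,6),(255,255,0),1)
        if (u+x)%20==0: cv2.putText(a,str(u+x),(x*k-10,16),0,.35,(255,255,0))
    for y in range(-v%10,h,10):
        cv2.line(a,(0,y*k),(6,y*k),(255,255,0),1)
        if (v+y)%20==0: cv2.putText(a,str(v+y),(8,y*k+4),0,.35,(255,255,0))
    return a
A=np.hstack([crop(t,155,185,100,70,4,''),crop(s,175,285,100,70,4,'')])
B=np.hstack([crop(t,265,165,290,145,2,''),np.zeros((290,220,3),np.uint8)])
save(np.vstack([A,B]),'c1')
save(np.vstack([crop(s,255,150,210,180,3,'')]),'c2')
E
```

```text
(no output)
```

View pics/c1.png

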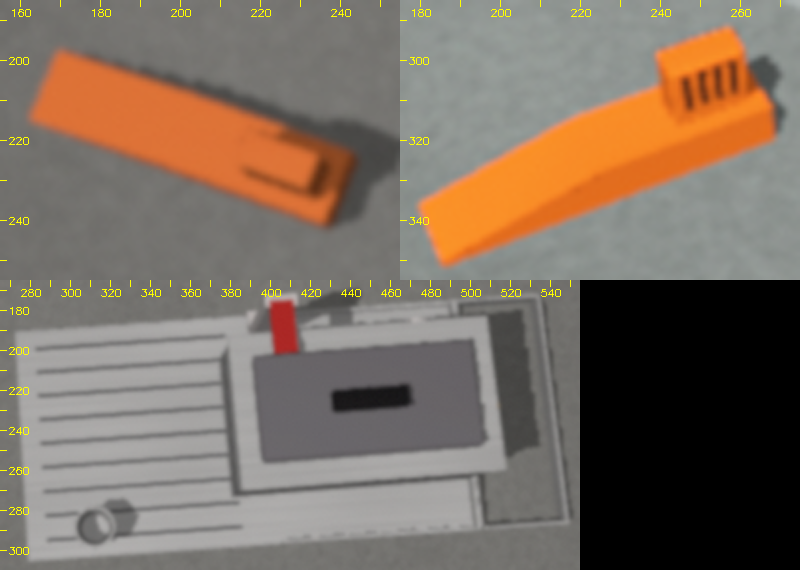

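View pics/c2.png

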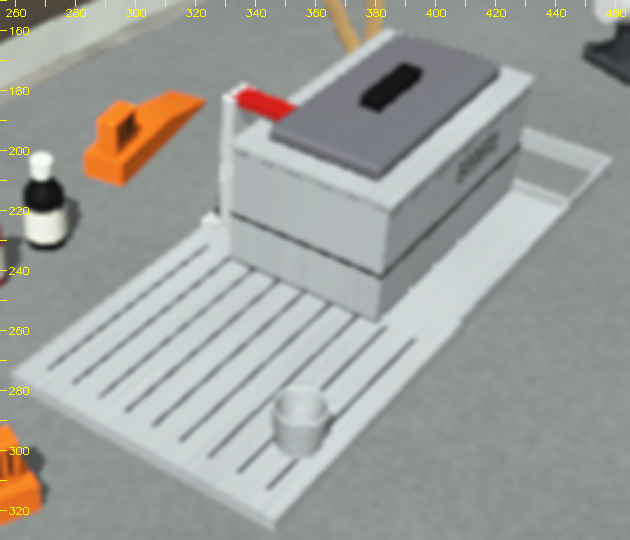

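```bash
python3 - <<'E'
from h import *
import pickle
t=pickle.load(open('top.pkl','rb'));s=pickle.load(open('side.pkl','rb'))
P={'grip_top_toe+x':((219.5,217.5),(238.75,298)),'grip_heel+x':((236.3,223),(257.5,291.8)),'grip_toe-x':((215.5,226),(243,307.3)),
'toe+x':((170,197),(179.5,335.5)),'toe-x':((162,215),(185,350)),
'brd+x':((272.5,191.5),(259,275)),'brd-x':((280,305),(345.7,323)),
'rim++':((377.5,192.5),(332.3,200)),'rim-+':((383.5,272.5),(384.3,220.7)),'rim--':((518.5,260),(432.7,175.7)),
'cup':((313,282),(355,282))}
for k,(a,b) in P.items():
    p,r=tri(ray(t,*a),ray(s,*b));print(k,np.round(p*1000,1),np.round(np.array(r)*1000,1))
z=lambda u,v,h:np.round(onz(*ray(t,u,v),h)*1000,1)
print('heel',z(243.75,223.75,.024),z(237,241.75,.024),'toe',z(170,197,.004),z(162,215,.004))
for q in[(377.5,192.5),(509,183.5),(518.5,260),(383.5,272.5)]:print('rim',z(*q,.135))
for q in[(272.5,191.5),(280,305),(535,173.5),(549,286.5)]:print('brd',z(*q,.017))
print('lip',z(408,201.5,.15),z(406.5,175,.15))
print(onz(*ray(s,331.7,236.7),.025),onz(*ray(s,380.7,256.7),.025))
print('cup',z(313,288,.02))
E
```

```text
grip_top_toe+x [562.3 275.9  52.8] [3.6 3.6]
grip_heel+x [549.9 240.3  52.9] [1.6 1.6]
grip_toe-x [544.6 283.5  45.3] [1.7 1.7]
toe+x [612.7 391.5   2. ] [1.7 1.7]
toe-x [573.3 405.6   4.3] [1.7 1.7]
brd+x [625.6 173.5   8. ] [1.1 1.1]
brd-x [389.4 152.4   8.8] [2.4 2.4]
rim++ [597.4 -38.1 121.6] [1.6 1.6]
rim-+ [449.5 -46.1 127.7] [3. 3.]
rim-- [ 476.  -295.3  126.9] [2.9 2.9]
cup [430.5  82.1  47.5] [2.7 2.7]
heel [552.3 228.6  24. ] [514.6 241.2  24. ] toe [611.  389.6   4. ] [572.1 404.4   4. ]
rim [595.6 -36.  135. ]
rim [ 616.  -281.4  135. ]
rim [ 472.5 -293.8  135. ]
rim [446.2 -46.9 135. ]
brd [622.6 171.9  17. ]
brd [387.2 150.4  17. ]
brd [ 668.2 -377.    17. ]
brd [ 432.2 -395.9   17. ]
lip [575.9 -90.3 150. ] [625.8 -88.  150. ]
[ 0.58540086 -0.02830611  0.025     ] [ 0.45159246 -0.04695387  0.025     ]
cup [422.4  83.9  20. ]
```

```bash
cat >> h.py <<'E'
def ori(psi): # tool down, jaws along wedge x at yaw psi (deg)
    a=np.radians(psi);x=np.array([0,0,-1.]);y=np.array([np.cos(a),np.sin(a),0])
    return R.from_matrix(np.column_stack([x,y,np.cross(x,y)])).as_rotvec()
def wristT(c):
    T=np.eye(4);T[:3,:3]=R.from_rotvec(manip.get_ee_rot()).as_matrix();T[:3,3]=manip.get_position();return T@np.array(c['mount'])
def look(name):
    p=manip.get_position(),manip.get_ee_rot();c=manip.camera('wrist')
    T=np.eye(4);T[:3,:3]=R.from_rotvec(p[1]).as_matrix();T[:3,3]=p[0]
    c['cam_to_world']=T@np.array(c['mount']);import pickle;pickle.dump(c,open(name+'.pkl','wb'));return c
E
python3 - <<'E'
from h import *
for n,p,a in[('pick',[.543,.261,.052],160.3),('pick2',[.543,.261,.052],-19.7),('start',[.508,.12,.07],5),('start2',[.508,.12,.07],185),('end',[.515,.03,.07],5)]:
    q=manip.solve_ik(p,ori(a));print(n,None if q is None else np.round(q,2))
E
```

```text
pick [ 0.43  0.67  1.77 -0.    0.7  -2.37]
pick2 [0.43 0.67 1.77 0.   0.7  0.77]
start [ 0.21  0.57  1.95 -0.    0.62  0.12]
start2 None
end [ 0.04  0.56  1.97 -0.    0.62 -0.05]
```

```bash
python3 - <<'E'
from h import *
manip.move_to([.508,.12,.25],ori(5)); a=look('wA')
manip.move_to([.543,.261,.20],ori(160.3)); b=look('wB')
print(manip.get_time(),manip.get_contact_force())
save(np.vstack([a['image'][:300],b['image'][:300]]),'w1') if 0 else save(cv2.resize(np.hstack([a['image'],b['image']]),(800,300)),'w1')
save(cv2.resize(a['image'],(800,600),interpolation=cv2.INTER_CUBIC),'wA')
save(cv2.resize(b['image'],(800,600),interpolation=cv2.INTER_CUBIC),'wB')
E
```

```text
5.2083 [-0.45966404  0.11697818 -0.11607958]
```

View pics/wA.png

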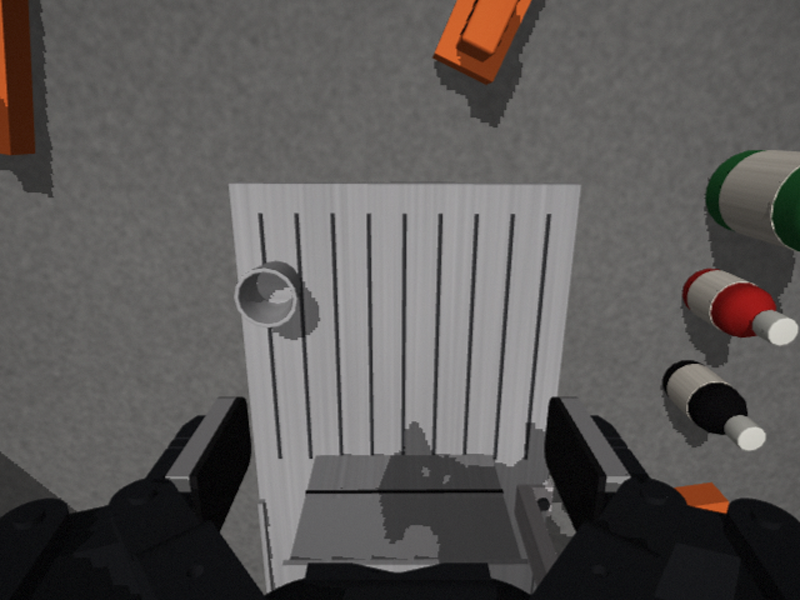

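View pics/wB.png

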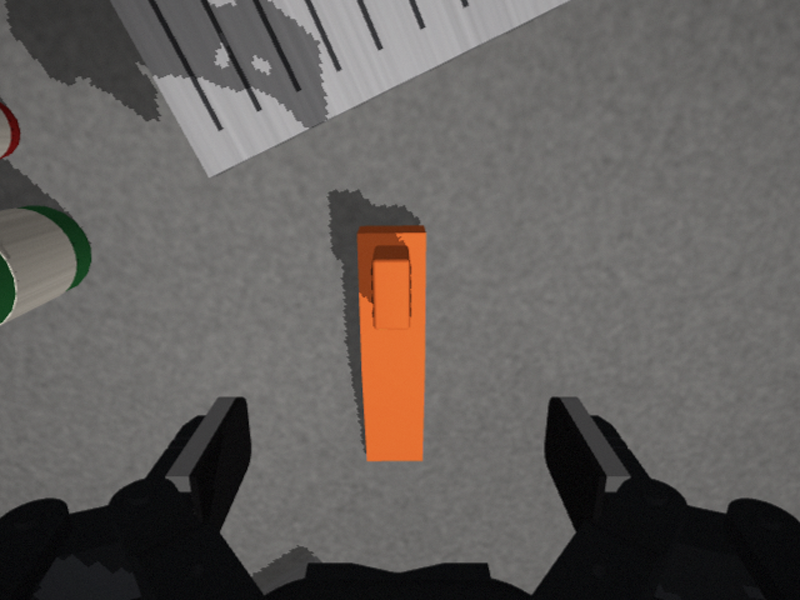

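```bash
python3 - <<'E'
from h import *
import pickle
L=lambda n:pickle.load(open(n+'.pkl','rb'))
t,s,a,b=L('top'),L('side'),L('wA'),L('wB')
W=lambda c,u,v:ray(c,u/1.25,v/1.25)
z=lambda c,u,v,h:np.round(onz(*W(c,u,v),h)*1000,1)
print('brd+x',tri(W(a,580,184),W(b,210,177),ray(t,272.5,191.5),ray(s,259,275)))
print('brd-x',tri(W(a,230,184),ray(t,280,305),ray(s,345.7,323)))
print('grip',[z(b,*q,.059) for q in[(373,260),(411,260),(411,328),(374,328)]])
print('griptop toe+x/toe-x height',tri(W(b,374,328),ray(t,219.5,217.5),ray(s,238.75,298)),tri(W(b,411,328),ray(t,215.5,226),ray(s,243,307.3)))
print('toe',z(b,367,460,.004),z(b,423,460,.004),'heel',z(b,358,233,.024),z(b,426,233,.024))
for h in(.012,.018):print('brd',h,z(a,580,184,h),z(a,230,184,h),'casing bottom',z(a,315,456,h+.008),z(a,497,456,h+.008),'rim',z(a,284,564,h+.118),z(a,527,564,h+.118))
print('slots',z(a,404,214,.012),z(a,405,456,.012),z(a,369,214,.012),z(a,372,456,.012))
print('rim++',tri(W(a,527,564),ray(t,377.5,192.5),ray(s,332.3,200)),'rim-+',tri(W(a,284,564),ray(t,383.5,272.5),ray(s,384.3,220.7)))
E
```

```text
brd+x (array([0.6272641 , 0.17409741, 0.00813989]), [np.float64(0.001795231445563624), np.float64(0.0015615538111457001), np.float64(0.0028160766386345205), np.float64(0.0005427604965391872)])
brd-x (array([0.38919237, 0.15308552, 0.0092468 ]), [np.float64(0.0010325739162313486), np.float64(0.002723877771846464), np.float64(0.002207712865073981)])
grip [array([549.1, 243.5,  59. ]), array([530.5, 250.2,  59. ]), array([543. , 286.2,  59. ]), array([562. , 279.4,  59. ])]
griptop toe+x/toe-x height (array([0.56155143, 0.27760877, 0.05562178]), [np.float64(0.002925166801371673), np.float64(0.005224843814195457), np.float64(0.002437331364390947)]) (array([0.54321978, 0.28576836, 0.04960207]), [np.float64(0.0038125350228647155), np.float64(0.004262504553631567), np.float64(0.0008102890783446411)])
toe [612.6 393.1   4. ] [574.5 406.8   4. ] heel [556.2 233.2  24. ] [519.  246.6  24. ]
brd 0.012 [627.7 175.   12. ] [389.9 154.5  12. ] casing bottom [456.4 -52.6  20. ] [601.  -40.1  20. ] rim [454.7 -49.7 130. ] [598.3 -37.2 130. ]
brd 0.018 [625.6 175.4  18. ] [391.8 155.3  18. ] casing bottom [457.2 -48.2  26. ] [599.2 -35.9  26. ] rim [455.8 -43.4 136. ] [595.8 -31.3 136. ]
slots [510.  144.3  12. ] [528.5 -52.1  12. ] [485.8 142.2  12. ] [501.7 -54.4  12. ]
rim++ (array([ 0.59775299, -0.03857099,  0.12436113]), [np.float64(0.003537255662750503), np.float64(0.0016234566091623615), np.float64(0.003244290738153761)]) rim-+ (array([ 0.45147387, -0.0479258 ,  0.12787773]), [np.float64(0.004176063221565106), np.float64(0.004620862706331982), np.float64(0.0027808805735427215)])
```

The wB picture shows the wedge centred between the jaws, with its grip top centred at (391,294) and its toe at (395,460). In wA the board end runs from (230,184) to (580,184) and the casing's end is at about y 456. The wrist views agree with the given sizes, so I'll pick now.

```bash
python3 - <<'E'
from h import *
P=.5462,.2652
manip.command_gripper(.06)
o=ori(160.6)
manip.move_to([*P,.11],o); manip.servo_line([*P,.052],rate=.06)
print('down',manip.get_contact_force())
manip.command_gripper(.0,f_grip=45)
print('w',manip.get_width(),manip.get_position(),manip.get_contact_force())
manip.servo_line([*P,.10],rate=.08); print('lift',manip.get_width(),manip.get_contact_force())
manip.servo_line([*P,.25],rate=.15)
manip.move_to([.5124,.1244,.25],ori(5)); 
manip.servo_line([.5124,.1244,.10],rate=.1); manip.hold(.3)
print(manip.get_time(),manip.get_contact_force(),manip.get_torque(),manip.get_position())
c=look('wC'); save(cv2.resize(c['image'],(800,600),interpolation=cv2.INTER_CUBIC),'wC')
E
```

```text
down [ 0.01633259  0.27957589 -0.2336358 ]
w 0.01942106626139328 [0.54659734 0.26532729 0.05246222] [-0.0708221   0.30955469  4.20725829]
lift 0.01937188892174644 [-0.42881243 -0.28143058 -0.63598491]
13.5833 [-0.42882409  0.80372313 -1.47945668] [ 0.06906257  0.04014845 -0.01109748] [0.51252357 0.12442558 0.10024029]
```

View pics/wC.png

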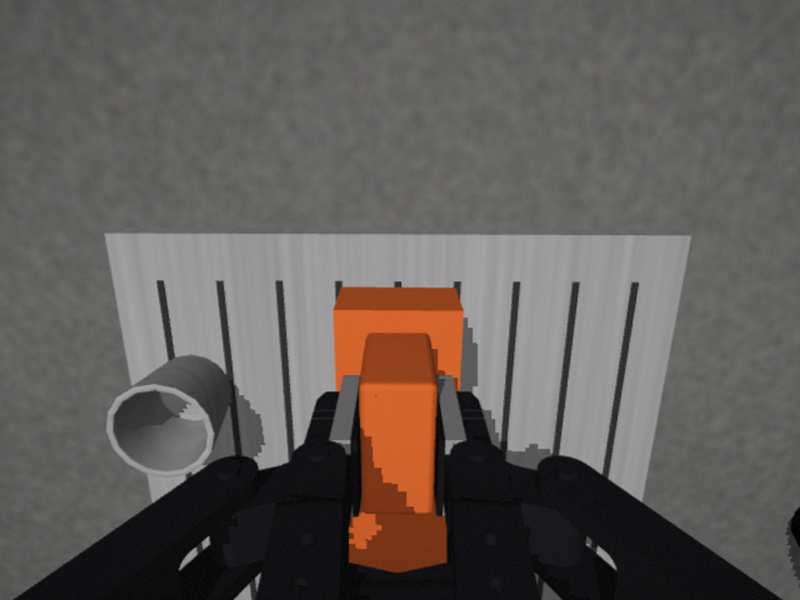

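```bash
python3 - <<'E'
from h import *
F=manip.get_contact_force
manip.servo_line([.5124,.1244,.076],rate=.06);manip.hold(.2);b=F();print(b)
z=.076
while z>.058:
    z-=.001;manip.servo_line([.5124,.1244,z],rate=.02);manip.hold(.08);f=F();print(round(z,3),np.round(f-b,2),np.round(manip.get_torque(),2))
    if f[2]-b[2]>1.3:break
manip.command_gripper(.035);manip.hold(.2);print('open',F(),manip.get_position(),manip.get_time())
E
```

```text
[-1.32328827 -0.02621189 -1.29100482]
0.075 [ 0.73  0.31 -0.16] [ 0.05 -0.01  0.03]
0.074 [ 1.36  0.74 -0.14] [ 0.05 -0.01  0.01]
0.073 [1.26 0.29 0.72] [ 0.04 -0.01  0.04]
0.072 [0.94 0.17 0.22] [-0.01 -0.02 -0.07]
0.071 [ 0.97 -0.41  0.33] [ 0.07 -0.01  0.01]
0.07 [ 1.32 -0.08  0.46] [ 0.05 -0.02 -0.03]
0.069 [ 1.44 -0.45  0.41] [-0.   -0.02 -0.01]
0.068 [ 1.91 -0.15 -0.62] [ 0.01 -0.01 -0.  ]
0.067 [ 1.79  0.23 -0.58] [ 0.03  0.05 -0.05]
0.066 [ 1.02 -0.01  0.45] [ 0.05  0.03 -0.01]
0.065 [ 0.82 -0.08 -0.  ] [ 0.05 -0.    0.02]
0.064 [-1.1  -1.2   7.19] [-0.09  0.34 -0.05]
open [0.95494418 0.2710611  0.25336291] [0.51240106 0.12439857 0.06393048] 18.8833
```

```bash
cat >> h.py <<'E'
S=np.array([.5124,.1244]);D=np.array([np.sin(np.radians(5)),-np.cos(np.radians(5))])
def Favg(n=6):
    f=[]
    for _ in range(n): manip.hold(.02);f.append(manip.get_contact_force())
    return np.mean(f,0)
E
python3 - <<'E'
from h import *
import json
manip.servo_line([*S,.0655],rate=.03)
b=Favg();manip.command_gripper(0,f_grip=60);manip.hold(.1)
z=.0655;f=Favg();print('grip',f-b,manip.get_torque(),manip.get_width())
for _ in range(3):
    e=f[2]-b[2]
    if abs(e)<.8:break
    z+=np.sign(e)*.0005;manip.servo_line([*S,z],rate=.02);f=Favg();print(z,f-b)
for t in[10,20,30,34,36,38,40,42,44,46,48,50]:
    manip.servo_line([*(S+D*t/1000),z],rate=.04);f=Favg(5)-b;r=-(f[:2]@D)
    print(t,'push',round(r,2),'lat',round(f[0]*D[1]*-1+f[1]*D[0],2),'fz',round(f[2],2))
    if r>16:break
json.dump([z,t,b.tolist()],open('st.json','w'));print(manip.get_time(),manip.get_position())
c=manip.camera('side');save(cv2.resize(c['image'][140:320,230:470],None,fx=3,fy=3,interpolation=cv2.INTER_CUBIC),'s2')
E
```

```text
grip [ 0.55571227 -0.20619031  3.03334641] [-0.00408795  0.03301464 -0.02545276] 0.01895743670727595
0.066 [ 0.73148138 -0.29114749 -1.09219392]
0.0655 [-1.72235479 -0.6073467   4.49778672]
0.066 [ 0.40570565  0.14804496 -1.15351725]
10 push -0.17 lat 0.74 fz -1.57
20 push -0.34 lat 0.26 fz -1.27
30 push -0.42 lat 0.06 fz -1.3
34 push -0.38 lat 0.64 fz -1.23
36 push -0.09 lat 0.24 fz -1.42
38 push -0.38 lat 0.47 fz -1.29
40 push -0.57 lat 0.94 fz -1.55
42 push -0.08 lat 0.75 fz -1.3
44 push -0.08 lat 0.03 fz -1.61
46 push 1.26 lat 0.6 fz -1.98
48 push 4.74 lat 0.21 fz -1.38
50 push 4.73 lat 0.53 fz -1.4
25.2083 [0.51680208 0.07486778 0.06604016]
```

View pics/s2.png

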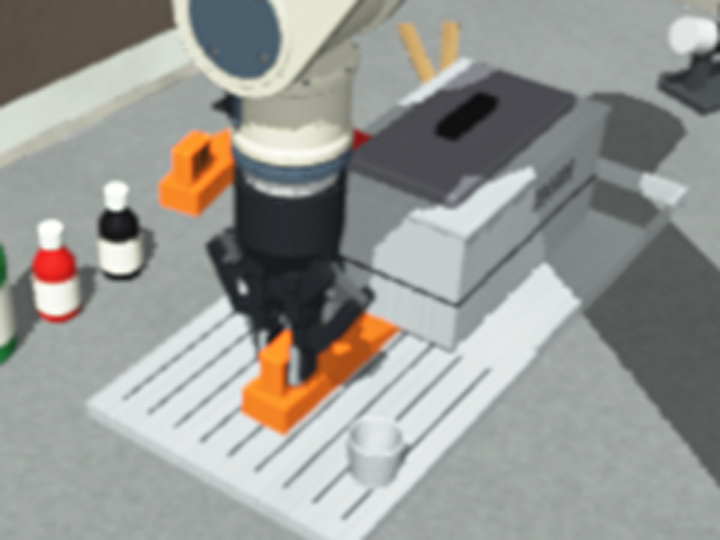

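```bash
cat > push.py <<'E'
from h import *
import json,sys
z,t,b=json.load(open('st.json'));b=np.array(b);z=.0658
T=float(sys.argv[1]);st=float(sys.argv[2]);thr=float(sys.argv[3]);h=[float(sys.argv[4])] if len(sys.argv)>4 else []
while t<T:
    t+=st;manip.servo_line([*(S+D*t/1000),z],rate=.02);f=Favg(5)-b;r=-(f[:2]@D)
    ref=h[0] if len(sys.argv)>4 else (np.median(h[-8:]) if h else r);h.append(r)
    print(t,'push',round(r,2),'x',round(f[0],2),'fz',round(f[2],2),'ty',np.round(manip.get_torque()[:2],2))
    if r>ref+thr:print('STOP',ref);break
json.dump([z,t,b.tolist()],open('st.json','w'));print(manip.get_time(),manip.get_position(),manip.get_width())
E
python3 push.py 74 1 2.5
```

```text
51.0 push 5.16 x 0.18 fz -0.85 ty [0.92 0.11]
52.0 push 5.57 x -0.41 fz -0.53 ty [0.96 0.11]
53.0 push 5.41 x -0.15 fz -0.74 ty [0.98 0.11]
54.0 push 5.85 x 0.13 fz -0.8 ty [0.97 0.06]
55.0 push 5.5 x 0.48 fz -0.89 ty [0.96 0.12]
56.0 push 5.29 x 0.3 fz -0.24 ty [0.97 0.1 ]
57.0 push 5.31 x 0.08 fz -0.82 ty [1.   0.12]
58.0 push 5.4 x 0.27 fz -1.09 ty [0.97 0.08]
59.0 push 5.65 x 0.32 fz -0.58 ty [0.93 0.08]
60.0 push 5.59 x 0.13 fz -1.05 ty [0.97 0.09]
61.0 push 5.22 x 0.52 fz -0.88 ty [0.99 0.09]
62.0 push 5.15 x -0.05 fz -0.82 ty [0.93 0.06]
63.0 push 5.38 x 0.08 fz -0.85 ty [0.97 0.12]
64.0 push 5.21 x 0.17 fz -0.92 ty [0.97 0.12]
65.0 push 5.4 x 0.08 fz -0.97 ty [0.96 0.07]
66.0 push 5.38 x 0.2 fz -0.97 ty [0.89 0.08]
67.0 push 4.73 x 0.07 fz -1.44 ty [0.91 0.07]
68.0 push 5.08 x 0.35 fz -1.08 ty [0.93 0.12]
69.0 push 5.29 x -0.13 fz -0.87 ty [0.9 0.1]
70.0 push 4.99 x 0.04 fz -1.4 ty [0.88 0.13]
71.0 push 5.2 x 0.25 fz -0.95 ty [0.96 0.07]
72.0 push 5.43 x 0.28 fz -1.43 ty [0.91 0.1 ]
73.0 push 5.24 x 0.34 fz -1.55 ty [0.9  0.13]
74.0 push 5.17 x 0.29 fz -1.35 ty [0.89 0.1 ]
33.2583 [0.51876007 0.05095148 0.06580674] 0.01861860032335263
```

```bash
python3 push.py 112 1 2.2 5.25
```

```text
75.0 push 5.39 x 0.4 fz -1.3 ty [0.89 0.06]
76.0 push 5.08 x 0.27 fz -1.54 ty [0.82 0.09]
77.0 push 5.4 x 0.12 fz -1.47 ty [0.89 0.11]
78.0 push 6.74 x -0.14 fz -1.6 ty [1.   0.07]
79.0 push 7.28 x -0.42 fz -1.1 ty [1.17 0.15]
80.0 push 8.32 x -0.57 fz -0.74 ty [1.34 0.11]
STOP 5.25
35.2583 [0.51907384 0.0453749  0.06576941] 0.01874579550949257
```

```bash
python3 push.py 81 0.5 3.7 5.25; python3 - <<'E'
from h import *
a=manip.camera('side')['image'][150:260,310:470];b=manip.camera('top')['image'][150:290,360:560]
print(manip.get_time(),Favg(4))
A=cv2.resize(a,(800,550)[:2],interpolation=cv2.INTER_CUBIC);B=cv2.resize(b,(400,280),interpolation=cv2.INTER_CUBIC)
A=cv2.resize(a,(400,275),interpolation=cv2.INTER_CUBIC)
save(np.hstack([A,B[:275]]),'s3')
E
```

```text
80.5 push 9.31 x -0.79 fz -0.66 ty [1.42 0.2 ]
STOP 5.25
35.5917 [0.51905059 0.04501545 0.06575979] 0.018832213831391907
35.6917 [-1.17839216  9.51890196 -0.60373409]
```

View pics/s3.png

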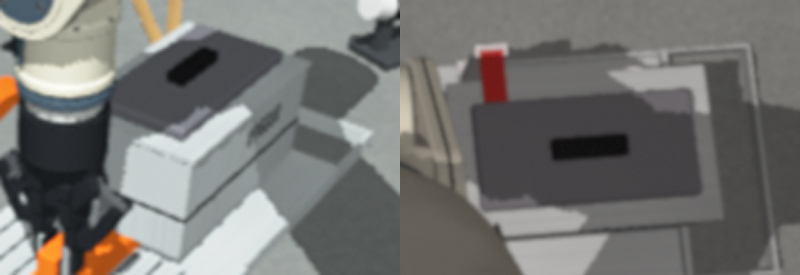

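```bash
python3 - <<'E'
from h import *
p=manip.get_position()
manip.command_gripper(.04);manip.hold(.3);print(Favg(3),manip.get_position())
manip.servo_line([p[0],p[1],.13],rate=.06)
manip.servo_line([p[0]-.01,p[1]+.11,.24],rate=.12);manip.hold(.2)
c=look('wD');t=manip.camera('top');s=manip.camera('side')
print(manip.get_time(),manip.get_contact_force())
A=cv2.resize(s['image'][150:330,250:470],(440,360),interpolation=cv2.INTER_CUBIC)
B=cv2.resize(c['image'][200:,150:490],(340,280));C=np.zeros((360,340,3),np.uint8);C[:280]=B
save(np.hstack([A,C]),'s4')
E
```

```text
[-0.00504351  0.07110697 -0.19455059] [0.51943812 0.04412651 0.06581098]
39.4583 [ 0.30901056 -0.22065389 -0.43656491]
```

View pics/s4.png

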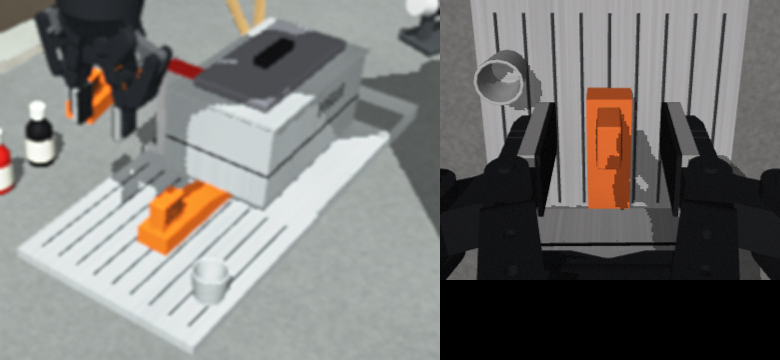

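```bash
python3 - <<'E'
from h import *
import pickle
manip.move_to([.42,.30,.35],ori(5));manip.hold(.2)
s=manip.camera('side')['image'];s0=pickle.load(open('side.pkl','rb'))['image']
f=lambda i:cv2.resize(i[165:255,318:398],(400,450),interpolation=cv2.INTER_CUBIC)
save(np.hstack([f(s0),f(s)]),'s5');print(manip.get_time(),manip.get_position())
E
```

```text
40.5333 [0.42038623 0.29900346 0.34903963]
```

View pics/s5.png

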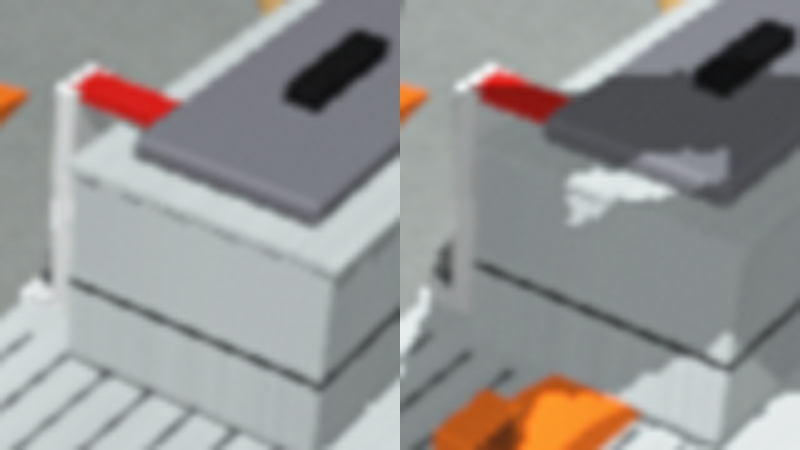

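```bash
python3 -c "
from rig import manip
manip.sign_off();print(manip.get_time())"
```

```text
the job is handed in; nothing more can be done
the job is handed in; nothing more can be done
```

The cleaner is tipped and the wedge is holding it, with the rim nipped under the red lip as far as force and pictures can show. I handed the job in at about 40.5 s.

**What I did:** I picked the wedge farthest to the robot's left, turned it round and set it on the deck by feel. I then slid it thin end first under the middle of the raised end. The push held steady at about 5.2 N, then climbed to 9.3 N. I stopped there at about 4 N over steady, which is inside the snug range, then let go and backed off.

**Last checks:**
- **Wedge:** after release it stayed in place, straight and centred under the end.
- **Cleaner:** the +y end is up roughly 8–9 mm, and the gap under the lip looks closed in the side view. That picture is coarse (about 2 mm per pixel) and shaded.
- **Cup and bottles:** the cup and the bottles in view looked undisturbed, and the wrist force was back near zero.

**What was off or unsure:**
- **Camera offset:** the top camera sat about 4 mm off the wrist camera, so I went by the wrist views.
- **Placing force:** setting the wedge down gave a brief touch of about 7 N, and closing the grip again about 3–4.5 N.
- **Wedge lift:** for the first 50 mm of the slide the arm carried about the wedge's own weight, so it may have been a fraction of a millimetre clear of the deck. I lowered it slightly after that, but the arm still carried part of the weight.
- **Force slope:** the push first rose about 1 N per mm commanded, below the 2 N stated. The last half millimetre rose at 2 N per mm or more.

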